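# Sort brass clock weights by length into the rack

### The arm

A 6-joint arm with a two-finger parallel gripper is mounted at the origin on the work surface. World frame = base frame: x ahead of the robot, y to its left, z up, the work surface at z = 0. Lengths are in m, angles in rad, forces in N, time in s.
With the tool pointing down it reaches from about 0.35 to 0.975 m from the base axis. Payload 4.9 kg.
Tool frame: the origin (TCP) lies midway between the tips of the shut fingers; the grasp point (between the pads) lies 19 mm behind it (ctrl.hold_point_z is the distance from the TCP to the grasp point, in m); z points along the fingers, y is the line along which they close (so a half turn about z gives the same grasp; the last joint's range is limited). The gripper opens to 85 mm and grips with 20 to 120 N. Pads are 22 mm wide; open, the fingers measure 114 mm over their backs; the gripper's body (76 mm by 85 mm) begins 54 mm behind the grasp point. The pads swing forward as they close: fully open they stand 13 mm farther back than shut.
Start: joints at [1.133, 0.053, 1.613, -0, 1.476, -0.119], TCP at [0.196, 0.593, 0.231] pointing down, gripper open.
Joint ranges: [-3.01, 3.01], [-1.01, 2.22], [0.06, 2.58], [-1.02, 4.17], [0.09, 2.62], [-3.14, 3.14]. Speed limits (rad/s): [2.57, 2.57, 3.14, 3.14, 3.14, 3.14].

### API

Orientations are given as a rotation vector (axis times angle).
In Python, from station import status, viewer, finish_job, ctrl gives the robot as it stands.
- The arm moves only by the shell command python3 -m jog 'ROWS' [FORCE]. ROWS is JSON, a list of rows, each a list of 7 numbers: the turn, a rotation vector about the tool's x, y, z each as a share of 5 degrees, from -1 to 1, then the shift along the tool's x, y, z each as a share of 30 mm, from -1 to 1, then the opening, from -1 (shut) to 1 (fully open). A call has 1 to 5 rows; each row shifts and turns the commanded pose from where the row before left it, along the tool's axes as they then stand; what a row does not reach is not made up. A row lasts 1/8 s, in which the tool goes at most 62.5 mm and 10.7 degrees, less where a joint would pass 70% of its speed; a pose out of reach is approached as far as the arm can. A call with a number of a shift or a turn outside -1 to 1 is refused whole. A call with a gripper value outside its range is refused whole. The fingers move at their own pace and stop on an object; FORCE is the grip in N (left out, the last holds). Time passes only in rows, so rows that do not move let the fingers close. It gives the time, the measured TCP pose, the force, the opening and the grip force at its end, in the units of the state.
- status.get_obs(): the state, without advancing time (a new reading comes with each control period).
- viewer.get_image(name): name is "side" or "top" or "wrist"; returns a dict with "img" (480x640x3 uint8, red, green, blue), "fovy" (degrees; the focal length in pixels is half the picture's height over the tangent of half this angle, whatever the lens; pixels are square), "cx", "cy" (the principal point, pixels), "rvec" (rotation vector, rad) and "tvec" (3), from world to camera coordinates, as OpenCV has them. Camera axes: x right, y down, z forward; pixel columns grow to the right and rows downward; lengths in m; the calibration is good to about 2 mm. A picture is of the moment at which its call begins. There is no depth.
- finish_job(): hands the job in; it is judged then, once.
The state is a dict: "t": time; "q": joint angles; "dq": joint speeds; "effort": joint torques, N m; "tool_pos": TCP position; "tool_rot": TCP orientation; "contact_force": force on the tool from outside, world axes, zero at the start; "wrist_torque": the same for the moment, N m; "opening": finger opening in m; "grip_force": force on a finger pad.
Only numpy, scipy, OpenCV 4.12 (cv2) and the standard library are available. Lean on these libraries where they do the work, as an engineer would, in place of code of your own. Each camera call takes 0.05 s, during which the arm holds its last target. There are 200 camera calls.

### The job

Take the two brass clock weights out of the blue cradle and put each away in the rack row whose pocket matches its length, lying flat on the pocket floor. They come out of the cradle only by an end, but go into a pocket only held by the middle, so you will need to lay each one down on the way and change your grip; do not drop them. Leave the weight already in the rack and the other things on the bench where they are.

Things in the scene. Friction and masses are not known exactly. Their poses are not given: they have to be found in the camera images.
- weight_mid: brass clock weight, an eight-sided bar 28 mm across flats (any flat may face up), body 132 mm long, with a dark end plate, a small steel eye at its +x end and a steel finial at its -x end: 156 mm long over all. Origin on its axis at mid-length (14 mm above what it lies on); x runs along its length. Mass about 200 g. The shorter of the two in the cradle.
- weight_long: brass clock weight, an eight-sided bar 28 mm across flats (any flat may face up), body 160 mm long, with a dark end plate, a small steel eye at its +x end and a steel finial at its -x end: 184 mm long over all. Origin on its axis at mid-length (14 mm above what it lies on); x runs along its length. Mass about 240 g. The longer of the two in the cradle.
- weight_short: brass clock weight, an eight-sided bar 28 mm across flats (any flat may face up), body 104 mm long, with a dark end plate, a small steel eye at its +x end and a steel finial at its -x end: 128 mm long over all. Origin on its axis at mid-length (14 mm above what it lies on); x runs along its length. Mass about 160 g. Already lies in its row of the rack; leave it there.
- cradle: blue fixed cradle, 32 mm long (x), 120 mm wide (y), 48 mm high; two troughs along x at y = -30 and +30 mm, 32 mm wide, floor 16 mm up. A weight lies about centred in each (which in which varies), 4 mm below the wall tops: only its ends, sticking out freely at both sides, can be gripped. Origin: centre of the underside.
- rack: dark wooden board 240 x 250 x 8 mm (x, y, z), fixed on the bench, carrying the three row blocks side by side, 80 mm apart along y. Origin: centre of the underside.
- row_short: row for the short (128 mm) weight: fixed wooden block 226 x 62 x 38 mm high on the board; pocket along x 142 mm long, 38 mm wide, floor 6 mm above the underside, walls 32 mm over the floor. The side walls are cut away down to the floor within 27 mm of the middle, for the fingers. Origin: centre of the underside. Blocks look alike but for pocket length; their order varies. Already filled.
- row_mid: row for the middle (156 mm) weight: fixed wooden block 226 x 62 x 38 mm high on the board; pocket along x 170 mm long, 38 mm wide, floor 6 mm above the underside, walls 32 mm over the floor. The side walls are cut away down to the floor within 27 mm of the middle, for the fingers. Origin: centre of the underside. Blocks look alike but for pocket length; their order varies.
- row_long: row for the long (184 mm) weight: fixed wooden block 226 x 62 x 38 mm high on the board; pocket along x 198 mm long, 38 mm wide, floor 6 mm above the underside, walls 32 mm over the floor. The side walls are cut away down to the floor within 27 mm of the middle, for the fingers. Origin: centre of the underside. Blocks look alike but for pocket length; their order varies.
- mat: black rubber bench mat 200 x 120 mm (x, y), 3 mm thick, fixed, clear: room to lay a weight down and change grip. Origin: centre of the underside.
- loupe: bystander: black eye loupe, 38 mm across, 34 mm high. Origin: centre of the underside.
- toolcup: bystander: blue pot of tools, 68 mm across, about 130 mm high with the tools. Origin: centre of the underside.
- partsbox: bystander: white box with a clear lid, 72 x 57 x 28 mm. Origin: centre of the underside.
There are look-alikes about, which are no part of the job. Leave any purple, red or white look-alike of the weight_mid alone.

How it is judged:
At the end, for the whole second after the job is handed in: The middle weight lies in the middle row, the long weight in the long row and the short weight still in the short row: each at rest on the pocket floor (height within 5 mm), its centre within 11 mm along and 8 mm across of the row's centre, and in line with the row within 0.12 rad, either way round (x of weight_mid in the frame of row_mid between -0.011 and 0.011 m and y of weight_mid in the frame of row_mid between -0.008 and 0.008 m and z of weight_mid in the frame of row_mid between 0.015 and 0.025 m and angle between the x axis of weight_mid and the x axis of row_mid, either way round below 0.12 rad and linear speed of each of weight_mid, weight_long, weight_short below 0.02 m/s and x of weight_long in the frame of row_long between -0.011 and 0.011 m and y of weight_long in the frame of row_long between -0.008 and 0.008 m and z of weight_long in the frame of row_long between 0.015 and 0.025 m and angle between the x axis of weight_long and the x axis of row_long, either way round below 0.12 rad and x of weight_short in the frame of row_short between -0.011 and 0.011 m and y of weight_short in the frame of row_short between -0.008 and 0.008 m and z of weight_short in the frame of row_short between 0.015 and 0.025 m and angle between the x axis of weight_short and the x axis of row_short, either way round below 0.12 rad); the robot touches nothing.
It fails at once if the mid weight falls freely by more than about 10 mm (over 0.45 m/s out of the fingers) (contact force between weight_mid and the fingers below 0.05 N and linear speed of weight_mid above 0.45 m/s).
It fails at once if the long weight falls freely by more than about 10 mm (over 0.45 m/s out of the fingers) (contact force between weight_long and the fingers below 0.05 N and linear speed of weight_long above 0.45 m/s).
It fails at once if the weight already in the rack is shifted by more than 15 mm (distance of weight_short from where it was at the start of the episode above 0.015 m).
It fails at once if the loupe, the tool cup or the parts box is shifted by more than 30 mm (distance of any of loupe, toolcup, partsbox from where it was at the start of the episode above 0.03 m).
It also fails if it takes over 70 s, if anything falls off the work surface, if the arm or the gripper's body presses on something with over 40 N, if the wrist force passes 120 N, or if a joint passes its speed limit or range.

## Working session

There is one attempt and no reset: what is moved stays moved. The work goes in short steps, Python scripts to look and compute and a shell command to move; the robot and the scene stay as the last step left them, time stands still between calls to the robot, and variables do not carry over. Pictures are saved under pics/ and viewed, at most 12 in all, crops included, and the job is handed in when it is done.

```bash
ls; mkdir -p pics; cat > h.py <<'E'
import numpy as np, cv2
from station import status, viewer, ctrl
def snap(name, fn=None):
    d=viewer.get_image(name)
    if fn: cv2.imwrite('pics/'+fn, d['img'][:,:,::-1]); np.save('pics/'+fn+'.npy', {k:d[k] for k in ('fovy','cx','cy','rvec','tvec')}, allow_pickle=True)
    return d
def cal(d):
    f=240/np.tan(np.radians(d['fovy'])/2)
    K=np.array([[f,0,d['cx']],[0,f,d['cy']],[0,0,1]]); R=cv2.Rodrigues(np.array(d['rvec'],float))[0]; t=np.array(d['tvec'],float).reshape(3)
    return K,R,t
def load(fn): return np.load('pics/'+fn+'.npy',allow_pickle=True).item()
def onz(d,px,z):
    K,R,t=cal(d); o=-R.T@t; v=R.T@np.linalg.solve(K,[px[0],px[1],1.]); return o+v*(z-o[2])/v[2]
def tri(d1,p1,d2,p2):
    A=[];b=[]
    for d,p in((d1,p1),(d2,p2)):
        K,R,t=cal(d); o=-R.T@t; v=R.T@np.linalg.solve(K,[p[0],p[1],1.]); v/=np.linalg.norm(v); P=np.eye(3)-np.outer(v,v); A.append(P); b.append(P@o)
    A=np.vstack(A); b=np.hstack(b); X,r,_,_=np.linalg.lstsq(A,b,rcond=None); return X,np.sqrt(r)
def proj(d,X):
    K,R,t=cal(d); c=R@np.asarray(X,float)+t; p=K@c; return p[:2]/p[2]
E
python3 - <<'E'
from h import *
for n in('top','side','wrist'):
    d=snap(n,n+'0.png'); K,R,t=cal(d); print(n,d['fovy'],d['cx'],d['cy'],-R.T@t,R[2])
o=status.get_obs(); print(o['tool_pos'],o['tool_rot'],o['opening'],o['t'],ctrl.hold_point_z)
E
```

```text
pics
top 47.1738465904859 315.32722494186 243.1191260365843 [0.35987012 0.03233027 1.18956457] [ 0.14029696  0.01115295 -0.99004665]
side 50.742471902539265 316.62657673298264 236.73066210089195 [ 0.41223848 -0.66092078  0.67269458] [ 0.10979271  0.76223439 -0.63792185]
wrist 58.486667932996205 316.7455425668164 232.755244152192 [0.13295914 0.6137059  0.37349722] [ 0.24624362 -0.08295731 -0.96565116]
[0.19568724 0.59306428 0.23032503] [-4.98557089e-01 -3.10132705e+00  2.40799835e-03] 0.08547022722043808 0.15 0.0187
```

View pics/top0.png

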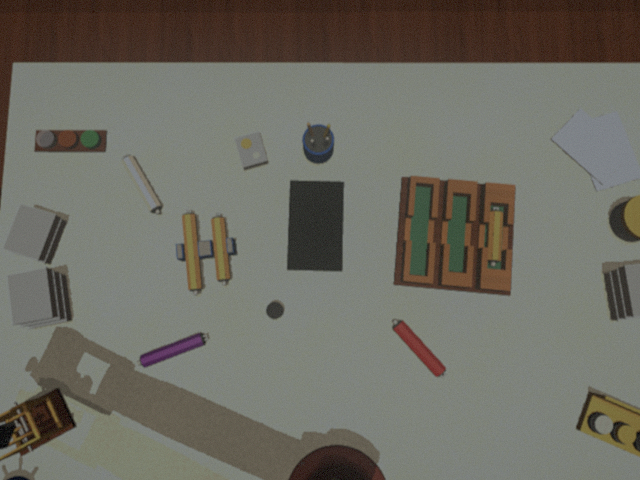

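View pics/side0.png

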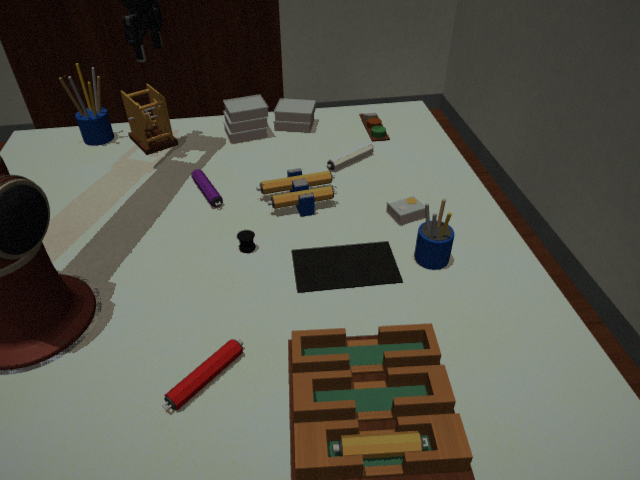

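Top view: up is +x and left is +y. The cradle is at about px (206,249), with the long weight on the left at (192,252) and the mid weight at (221,249). The mat is at (316,225). The rack rows are at x≈422, 460 and 497 px, and the right one is filled. I'll enlarge these areas to measure them precisely.

```bash
python3 - <<'E'
from h import *
t=cv2.imread('pics/top0.png'); s=cv2.imread('pics/side0.png')
def crop(im,x,y,w,h,k): return cv2.resize(im[y:y+h,x:x+w],None,fx=k,fy=k,interpolation=cv2.INTER_CUBIC)
a=crop(t,165,200,80,100,5); b=crop(t,390,170,130,125,4)
c=crop(s,250,160,100,60,5)   
# A: 400x500 ; B: 520x500 -> scale: two pictures
A=np.zeros((600,800,3),np.uint8); A[:500,:400]=np.clip(a*1.5,0,255); A[:500,400:800]=np.clip(crop(t,395,172,100,125,4)[:500,:400]*1.7,0,255)
cv2.imwrite('pics/A.png',A)
B=np.zeros((600,800,3),np.uint8); B[:300,:500]=np.clip(c*1.3,0,255); B[300:600,:800]=crop(s,280,320,200,75,4); cv2.imwrite('pics/B.png',B)
E
```

```text
(no output)
```

View pics/A.png

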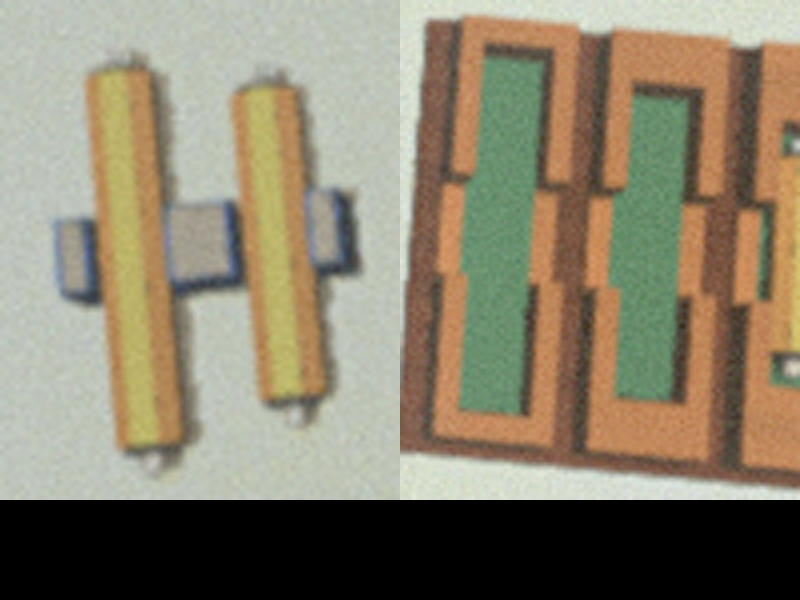

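View pics/B.png

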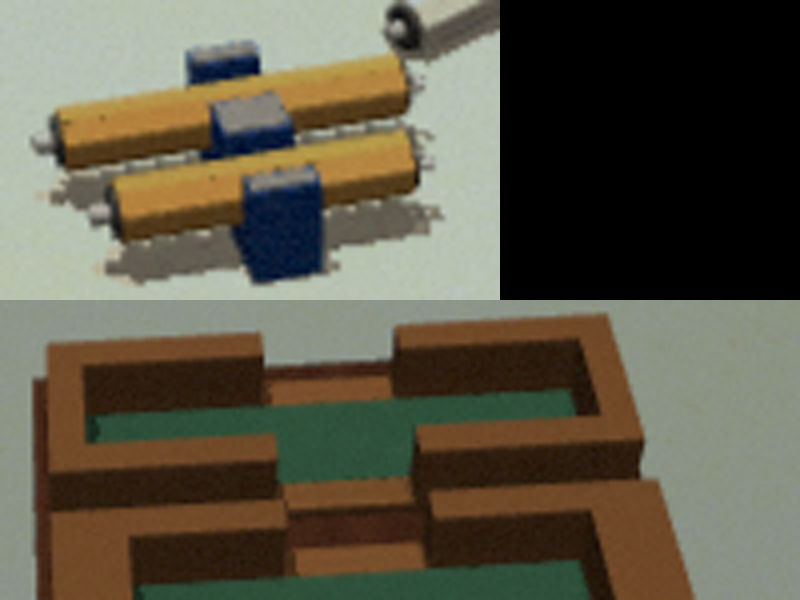

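Crops of A show the long weight's body ends at (120,70) and (148,446), the mid weight's at (266,88) and (292,402), and the block top corners. B shows the same features from the side.

```bash
python3 - <<'E'
from h import *
T=load('top0.png');S=load('side0.png'); np.set_printoptions(precision=4,suppress=True)
a=lambda u,v:(165+u/5,200+v/5); b=lambda u,v:(395+(u-400)/4,172+v/4)
c=lambda u,v:(250+u/5,160+v/5); e=lambda u,v:(280+u/4,320+(v-300)/4)
def P(n,p,q): print(n,*tri(T,p,S,q))
P('long fin',a(155,465),c(40,142)); P('long eye',a(122,55),c(415,85))
P('mid fin',a(300,417),c(100,213)); P('mid eye',a(266,72),c(425,158))
for n,p,q in(('LN',(432,440),(48,345)),('LF',(462,18),(608,315)),('RF',(580,27),(643,438)),('RN',(553,447),(50,472))): P('row'+n,b(*p),e(*q))
for n,z,pts in(('long',.044,((120,71),(147,446))),('mid',.044,((264,88),(291,402))),('cradleTop',.048,((57,220),(340,190),(350,265),(68,292)))):
    print(n,*[onz(T,a(*p),z) for p in pts])
for n,z,pts in(('rowA',.046,((432,440),(462,18),(580,27),(553,447))),('rowB',.046,((585,455),(613,32),(730,42),(708,462))),
 ('pockA',.046,((460,413),(485,45),(552,47),(527,417))),('pockB',.046,((617,402),(635,83),(705,90),(688,404)))):
    X=np.array([onz(T,b(*p),z) for p in pts]); d=X[1:3].mean(0)-X[[0,3]].mean(0); print(n,'ctr',X.mean(0),'len',np.hypot(*d[:2]),'wid',np.linalg.norm(X[3]-X[0]),'yaw',np.arctan2(d[1],d[0]))
mt=[(290,181),(344,181),(342,271),(287,270)]; M=[onz(T,p,.003) for p in mt]; print('mat',np.mean(M,0),*M)
print('loupe',onz(T,(275,310),.02),'cup',onz(T,(318,148),.05),'box',onz(T,(252,150),.02))
E
```

```text
long fin [0.4172 0.2962 0.0304] [0.0009]
long eye [0.5929 0.3174 0.029 ] [0.0002]
mid fin [0.4386 0.2354 0.0317] [0.0022]
mid eye [0.5858 0.2544 0.0313] [0.0009]
rowLN [ 0.444  -0.1376  0.0452] [0.0036]
rowLF [ 0.6686 -0.1573  0.0453] [0.0024]
rowRF [ 0.6622 -0.2193  0.048 ] [0.001]
rowRN [ 0.4392 -0.1998  0.0476] [0.0017]
long [0.5828 0.3142 0.044 ] [0.4238 0.2967 0.044 ]
mid [0.5758 0.2527 0.044 ] [0.4425 0.2371 0.044 ]
cradleTop [0.5181 0.3373 0.048 ] [0.5315 0.2185 0.048 ] [0.4998 0.2134 0.048 ] [0.4877 0.3314 0.048 ]
rowA ctr [ 0.552  -0.1785  0.046 ] len 0.2254063648614029 wid 0.06269540941494708 yaw -0.08643675308234203
rowB ctr [ 0.5446 -0.2581  0.046 ] len 0.22511415483694427 wid 0.06354222587672985 yaw -0.08785358794380475
pockA ctr [ 0.553  -0.1781  0.046 ] len 0.19762072101746786 wid 0.03478076340667329 yaw -0.08644749591106077
pockB ctr [ 0.5456 -0.2593  0.046 ] len 0.1690270269507854 wid 0.036798475853744066 yaw -0.08405097982691413
mat [0.5676 0.0451 0.003 ] [0.6668 0.1028 0.003 ] [ 0.6673 -0.0168  0.003 ] [ 0.4674 -0.0124  0.003 ] [0.4689 0.1067 0.003 ]
loupe [0.3823 0.1298 0.02  ] cup [0.7276 0.0409 0.05  ] box [0.7322 0.1866 0.02  ]
```

```bash
cat >> h.py <<'E'
from scipy.spatial.transform import Rotation as Ro
def plan(x,y,z,yaw):
    "remaining turn (units of 5 deg, tool axes) and shift (units of 30 mm, in tool axes AFTER the turn)"
    o=status.get_obs(); R=Ro.from_rotvec(o['tool_rot'])
    c,s=np.cos(yaw),np.sin(yaw); best=None
    for k in(1,-1):
        G=Ro.from_matrix(np.array([[k*c,k*s,0],[k*s,-k*c,0],[0,0,-1.]]).T); r=(R.inv()*G).as_rotvec()
        if best is None or np.linalg.norm(r)<np.linalg.norm(best[0]): best=(r,G)
    r,G=best; d=G.inv().apply(np.array([x,y,z])-o['tool_pos'])
    print('turn',np.round(np.degrees(r)/5,2),'shift',np.round(d/.03,2),'pos',np.round(o['tool_pos'],4),'t',round(o['t'],2),'open',round(o['opening'],4),'grip',round(float(np.max(o['grip_force'])),1),'F',np.round(o['contact_force'],1),'q6',np.round(o['q'][5],2))
LP=(0.548,0.3104,0.017,0.110)
E
python3 -m jog '[[0,0,-0.98,0,0,0,0.13],[0,0,-0.98,0,0,0,0.13],[0,0,-0.98,0,0,0,0.13],[0,0,-0.98,0,0,0,0.13],[0,0,-0.98,0,0,0,0.13]]'
python3 -c "
from h import *
plan(*LP)"
```

```text
t: 0.78
tool_pos: [0.1958, 0.5933, 0.2308]
tool_rot: [0.175, -3.136, 0.001]
contact_force: [-0.3, 0.3, 0.6]
opening: 0.0485
grip_force: 0.0
turn [-0.01 -0.    0.02] shift [-10.64 -10.66   7.13] pos [0.1958 0.5933 0.2308] t 0.78 open 0.0485 grip 0.0 F [-0.3  0.3  0.6] q6 -0.55
```

```bash
python3 -m jog '[[0,0,0,-0.7,-0.7,0.2,0.13],[0,0,0,-0.7,-0.7,0.2,0.13],[0,0,0,-0.7,-0.7,0.2,0.13],[0,0,0,-0.7,-0.7,0.2,0.13],[0,0,0,-0.7,-0.7,0.2,0.13]]' >/dev/null
python3 -m jog '[[0,0,0,-0.7,-0.7,0.3,0.13],[0,0,0,-0.7,-0.7,0.3,0.13],[0,0,0,-0.7,-0.7,0.3,0.13],[0,0,0,-0.7,-0.7,0.3,0.13],[0,0,0,-0.7,-0.7,0.3,0.13]]' >/dev/null
python3 -m jog '[[0,0,0,-0.7,-0.7,0.3,0.13],[0,0,0,-0.7,-0.7,0.3,0.13],[0,0,0,-0.7,-0.7,0.3,0.13],[0,0,0,-0.7,-0.7,0.3,0.13],[0,0,0,0,0,0,0.13]]' >/dev/null
python3 - <<'E'
from h import *
plan(*LP)
snap('wrist','w1.png'); snap('top','top1.png')
E
```

```text
turn [-0.01 -0.03 -0.04] shift [-0.83 -0.8   3.4 ] pos [0.5205 0.3316 0.1189] t 2.65 open 0.0483 grip 0.0 F [-0.4 -0.1  0.4] q6 -1.23
```

View pics/w1.png

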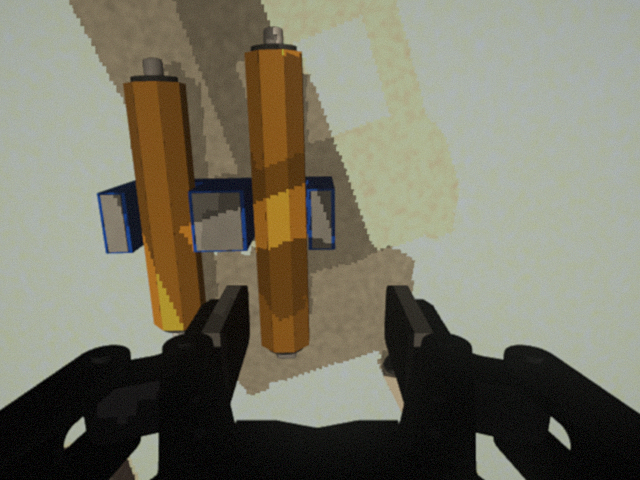

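Wrist view: the long weight's top runs from about (274,50) to (284,345) and lies between the fingers, at (235,320) and (400,320). I'll check that against the top-view estimate.

```bash
python3 - <<'E'
from h import *
W=load('w1.png'); np.set_printoptions(precision=4,suppress=True)
for p in((274,52),(284,345),(156,82),(180,325)): print(onz(W,p,.044))
o=status.get_obs(); X=np.array(o['tool_pos']); print(proj(W,X),proj(W,[.5828,.3142,.044]),proj(W,[.4238,.2967,.044]))
plan(*LP)
E
```

```text
[0.427  0.3012 0.044 ]
[0.5805 0.3193 0.044 ]
[0.4465 0.2457 0.044 ]
[0.5743 0.2603 0.044 ]
[321.5301 305.529 ] [274.7348 347.759 ] [265.1237  43.643 ]
turn [ 0.   -0.01 -0.02] shift [-0.86 -0.86  3.43] pos [0.5196 0.3332 0.12  ] t 2.75 open 0.0482 grip 0.0 F [-0.4  0.2  0.1] q6 -1.23
```

```bash
cat >> h.py <<'E'
def bar(d,z,pick=None):
    "brass bars in an image: centroid/ends of top outline put on plane z (silhouette axis)"
    hsv=cv2.cvtColor(d['img'],cv2.COLOR_RGB2HSV); m=cv2.inRange(hsv,(8,130,60),(30,255,255)); m=cv2.morphologyEx(m,cv2.MORPH_OPEN,np.ones((3,3)))
    n,l,st,c=cv2.connectedComponentsWithStats(m)
    for i in range(1,n):
        if st[i,4]<150: continue
        ys,xs=np.where(l==i); (cx,cy),(w,h),a=r=cv2.minAreaRect(np.c_[xs,ys].astype(np.float32))
        b=cv2.boxPoints(r); 
        if np.linalg.norm(b[0]-b[1])<np.linalg.norm(b[1]-b[2]): e=((b[0]+b[1])/2,(b[2]+b[3])/2)
        else: e=((b[1]+b[2])/2,(b[3]+b[0])/2)
        P=[onz(d,q,z) for q in e]; v=P[0]-P[1]; v=v*np.sign(v[0])
        print('bar px',np.round(e,0).tolist(),'ctr',np.round((P[0]+P[1])/2,4),'len',round(np.linalg.norm(v),4),'wid px',round(min(w,h)),'yaw',round(np.arctan2(v[1],v[0]),3))
E
python3 -m jog '[[0,0,0,-0.43,-0.38,0.45,0.13],[0,0,0,-0.43,-0.38,0.45,0.13],[0,0,0,0,0,0.4,0.13],[0,0,0,0,0,0.4,0.13],[0,0,0,0,0,0,0.13]]' >/dev/null
python3 - <<'E'
from h import *
plan(.548,.3135,.017,.112)
bar(snap('top'),.037); d=snap('wrist','w2.png'); bar(d,.037); print(proj(d,status.get_obs()['tool_pos']))
E
```

```text
turn [-0.01 -0.04 -0.03] shift [-0.04  0.01  1.68] pos [0.5468 0.313  0.0673] t 3.38 open 0.0481 grip 0.0 F [-0.4 -0.8  0.2] q6 -1.28
bar px [[536.0, 19.0], [502.0, 19.0]] ctr [ 1.0325 -0.4071  0.037 ] len 0.0758 wid px 30 yaw -1.57
bar px [[620.0, 6.0], [620.0, 60.0]] ctr [ 0.9998 -0.6295  0.037 ] len 0.1287 wid px 38 yaw -0.07
bar px [[538.0, 13.0], [582.0, 36.0]] ctr [ 1.0189 -0.4973  0.037 ] len 0.1094 wid px 36 yaw 1.048
bar px [[24.0, 18.0], [5.0, 18.0]] ctr [1.0325 0.7294 0.037 ] len 0.0432 wid px 17 yaw -1.57
bar px [[489.0, 212.0], [486.0, 274.0]] ctr [ 0.5259 -0.3187  0.037 ] len 0.1338 wid px 10 yaw -0.089
bar px [[467.0, 225.0], [471.0, 268.0]] ctr [ 0.5182 -0.2792  0.037 ] len 0.0919 wid px 7 yaw 0.072
bar px [[25.0, 403.0], [33.0, 435.0]] ctr [0.159  0.6259 0.037 ] len 0.0659 wid px 14 yaw 0.329
bar px [[150.0, -4.0], [187.0, 333.0]] ctr [0.5135 0.2493 0.037 ] len 0.137 wid px 75 yaw 0.132
bar px [[316.0, 0.0], [316.0, 362.0]] ctr [0.5149 0.3095 0.037 ] len 0.1503 wid px 75 yaw 0.109
[317.56848618 308.30723361]
```

View pics/w2.png

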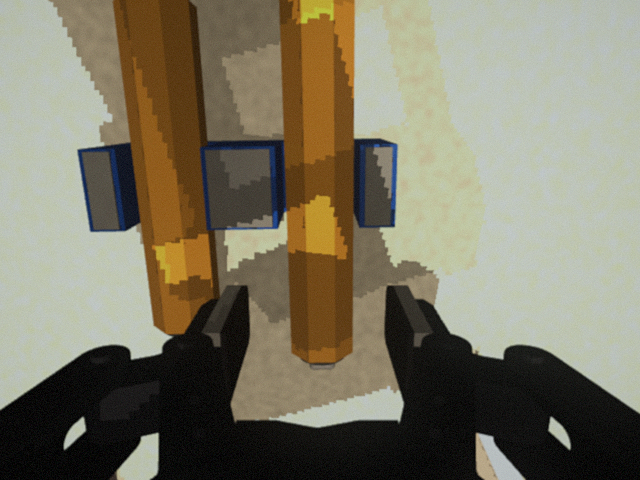

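The bar sits at about px 322 at the finger level, and the finger midpoint is at about 317. That leaves roughly 1 mm to correct, so I'll descend and grip.

```bash
python3 -m jog '[[0,0,0,0,0.04,0.6,0.13],[0,0,0,0,0,0.6,0.13],[0,0,0,0,0,0.45,0.13],[0,0,0,0,0,0,0.13]]' ; python3 -m jog '[[0,0,0,0,0,0,-0.2],[0,0,0,0,0,0,-0.6],[0,0,0,0,0,0,-1],[0,0,0,0,0,0,-1]]' 70
python3 -c "
from h import *
plan(.548,.3135,.017,.112)"
```

```text
t: 3.98
tool_pos: [0.5465, 0.3138, 0.0173]
tool_rot: [0.171, -3.133, 0.002]
contact_force: [-1.0, 0.6, 0.4]
opening: 0.0484
grip_force: 0.0
t: 4.47
tool_pos: [0.5487, 0.3147, 0.0207]
tool_rot: [-0.171, 3.135, 0.001]
contact_force: [-0.3, -0.3, 1.9]
opening: 0.0265
grip_force: 69.8
turn [ 0.    0.02 -0.04] shift [ 0.03 -0.04  0.12] pos [0.5487 0.3147 0.0207] t 4.47 open 0.0265 grip 69.8 F [-0.3 -0.3  1.9] q6 -1.28
```

```bash
python3 -m jog '[[0,0,0,0,0,-0.2,-1],[0,0,0,0,0,-0.3,-1],[0,0,0,0,0,-0.5,-1],[0,0,0,0,0,-0.5,-1],[0,0,0,0,0,-0.5,-1]]' 70; python3 -m jog '[[0,0,0,0,0,-0.6,-1],[0,0,0,0,0,-0.4,-1],[0,0,0,0,0,0,-1]]' 70
python3 - <<'E'
from h import *
plan(.61,.045,.1,-.086)
d=snap('wrist','w3.png'); bar(d,.1);snap('side','s3.png')
a=cv2.imread('pics/w3.png');b=cv2.imread('pics/s3.png')
cv2.imwrite('pics/c3.png',np.hstack([cv2.resize(a,(400,300)),cv2.resize(b[100:250,220:420],(400,300))]))
E
```

```text
t: 5.1
tool_pos: [0.5484, 0.3146, 0.0814]
tool_rot: [-0.171, 3.136, 0.001]
contact_force: [0.4, -1.1, -2.2]
opening: 0.0263
grip_force: 69.3
t: 5.48
tool_pos: [0.549, 0.3149, 0.1117]
tool_rot: [-0.171, 3.134, 0.002]
contact_force: [-0.1, -0.2, -2.5]
opening: 0.026
grip_force: 69.3
turn [0.01 0.03 2.23] shift [-2.8  -8.79  0.39] pos [0.549  0.3149 0.1117] t 5.47 open 0.026 grip 69.3 F [-0.1 -0.2 -2.5] q6 -1.28
bar px [[314.0, 0.0], [314.0, 427.0]] ctr [0.5285 0.3113 0.1   ] len 0.1646 wid px 103 yaw 0.107
bar px [[181.0, 14.0], [203.0, 291.0]] ctr [0.5042 0.2652 0.1   ] len 0.0977 wid px 60 yaw 0.113
```

View pics/c3.png

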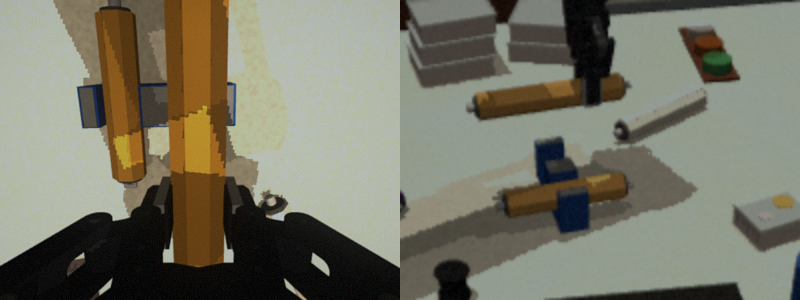

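The long weight is held nearly level and clear of the cradle, and the mid weight is undisturbed. Next I'll carry the long weight to the mat.

```bash
python3 -m jog '[[0,0,0.55,0,0,0,-1],[0,0,0.56,0,0,0,-1],[0,0,0.56,0,0,0,-1],[0,0,0.56,0,0,0,-1]]' 70 >/dev/null; python3 -m jog '[[0,0,0,-0.15,-0.4,0,-1],[0,0,0,-0.25,-0.75,0,-1],[0,0,0,-0.25,-0.75,0,-1],[0,0,0,-0.25,-0.75,0,-1],[0,0,0,-0.25,-0.75,0,-1]]' 70 >/dev/null
python3 -m jog '[[0,0,0,-0.25,-0.75,0,-1],[0,0,0,-0.25,-0.75,0,-1],[0,0,0,-0.25,-0.75,0,-1],[0,0,0,-0.25,-0.75,0,-1],[0,0,0,-0.25,-0.75,0,-1]]' 70 >/dev/null
python3 -m jog '[[0,0,0,-0.25,-0.75,0,-1],[0,0,0,-0.15,-0.7,0,-1],[0,0,0,-0.1,-0.3,0,-1],[0,0,0,0,0,0,-1]]' 70
python3 - <<'E'
from h import *
plan(.6124,.0411,.0077,-.086)
E
```

```text
t: 7.82
tool_pos: [0.6118, 0.0405, 0.1097]
tool_rot: [-0.136, -3.138, -0.0]
contact_force: [-0.2, 0.3, -2.3]
opening: 0.0265
grip_force: 69.3
turn [ 0.   -0.   -0.01] shift [-0.02  0.02  3.4 ] pos [0.6118 0.0405 0.1097] t 7.83 open 0.0265 grip 69.3 F [-0.2  0.3 -2.3] q6 -1.54
```

```bash
python3 -m jog '[[0,0,0,0,0,0.5,-1],[0,0,0,0,0,0.7,-1],[0,0,0,0,0,0.8,-1],[0,0,0,0,0,0.6,-1],[0,0,0,0,0,0.4,-1]]' 70; python3 -m jog '[[0,0,0,0,0,0.15,-1],[0,0,0,0,0,0.1,-1],[0,0,0,0,0,0.0,-1]]' 70;
```

```text
t: 8.45
tool_pos: [0.6107, 0.0414, 0.0175]
tool_rot: [-0.134, -3.136, -0.0]
contact_force: [-0.1, -0.5, -2.1]
opening: 0.0263
grip_force: 69.3
t: 8.82
tool_pos: [0.6124, 0.041, 0.0129]
tool_rot: [0.135, 3.138, 0.0]
contact_force: [-0.4, -0.4, -3.2]
opening: 0.0263
grip_force: 69.3
```

```bash
for i in 1 2; do :; done; python3 -m jog '[[0,0,0,0,0,0.06,-1],[0,0,0,0,0,0,-1]]' 70; python3 -m jog '[[0,0,0,0,0,0.06,-1],[0,0,0,0,0,0,-1]]' 70
```

```text
t: 9.07
tool_pos: [0.612, 0.041, 0.0108]
tool_rot: [0.135, 3.138, -0.0]
contact_force: [-0.8, 0.5, -2.2]
opening: 0.0265
grip_force: 69.3
t: 9.32
tool_pos: [0.6117, 0.041, 0.0085]
tool_rot: [-0.135, -3.138, -0.0]
contact_force: [-0.5, 0.2, -2.5]
opening: 0.0265
grip_force: 69.3
```

```bash
python3 -m jog '[[0,0,0,0,0,0.05,-1],[0,0,0,0,0,0,-1]]' 70|grep -E 'pos|contact'; python3 -m jog '[[0,0,0,0,0,0.05,-1],[0,0,0,0,0,0,-1]]' 70|grep -E 'pos|contact'
```

```text
tool_pos: [0.612, 0.041, 0.0078]
contact_force: [-2.2, 0.6, 2.5]
tool_pos: [0.612, 0.041, 0.0078]
contact_force: [-7.5, -0.5, 11.5]
```

The weight is down on the mat. I'll ease off, release gently, rise and look.

```bash
python3 -m jog '[[0,0,0,0,0,-0.05,-1],[0,0,0,0,0,0,-0.3],[0,0,0,0,0,0,0.1],[0,0,0,0,0,0,0.4]]' 70|grep -E 'pos|contact|open'; python3 -m jog '[[0,0,0,0,0,-0.3,0.4],[0,0,0,0,0,-0.7,0.4],[0,0,0,0,0,-1,0.4],[0,0,0,0,0,-1,0.4],[0,0,0,-0,0,0,0.4]]' 70|grep -E 'pos|contact|open'
python3 - <<'E'
from h import *
d=snap('wrist','w4.png'); bar(d,.031); plan(.5676,.045,.006,-.086); d=snap('top','top4.png'); bar(d,.031)
a=cv2.imread('pics/w4.png');b=cv2.imread('pics/top4.png')
cv2.imwrite('pics/c4.png',np.hstack([cv2.resize(a,(400,300)),cv2.resize(b[150:300,230:430],(400,300))]))
E
```

```text
tool_pos: [0.6119, 0.041, 0.007]
contact_force: [-0.3, 0.7, -0.1]
opening: 0.0597
tool_pos: [0.6149, 0.0409, 0.1025]
contact_force: [-0.1, 0.1, -0.1]
opening: 0.0597
bar px [[314.0, 0.0], [314.0, 306.0]] ctr [0.5736 0.0432 0.031 ] len 0.1503 wid px 59 yaw -0.087
bar px [[-9.0, 208.0], [20.0, 356.0]] ctr [ 0.6225 -0.1274  0.031 ] len 0.0855 wid px 24 yaw -0.098
bar px [[579.0, 428.0], [592.0, 447.0]] ctr [0.7481 0.1909 0.031 ] len 0.0174 wid px 10 yaw 0.542
turn [0.   0.05 0.  ] shift [1.53 0.   3.13] pos [0.6134 0.041  0.1   ] t 11.0 open 0.0595 grip 0.0 F [-0.4  0.1 -1. ] q6 -1.54
bar px [[564.0, 7.0], [551.0, 40.0]] ctr [ 1.0254 -0.4951  0.031 ] len 0.0842 wid px 27 yaw -0.416
bar px [[525.0, 20.0], [500.0, 20.0]] ctr [ 1.0324 -0.3946  0.031 ] len 0.056 wid px 19 yaw -1.57
bar px [[623.0, 12.0], [623.0, 48.0]] ctr [ 1.0101 -0.6401  0.031 ] len 0.0864 wid px 32 yaw -0.071
bar px [[489.0, 212.0], [488.0, 264.0]] ctr [ 0.5375 -0.3223  0.031 ] len 0.1125 wid px 10 yaw -0.065
```

View pics/c4.png

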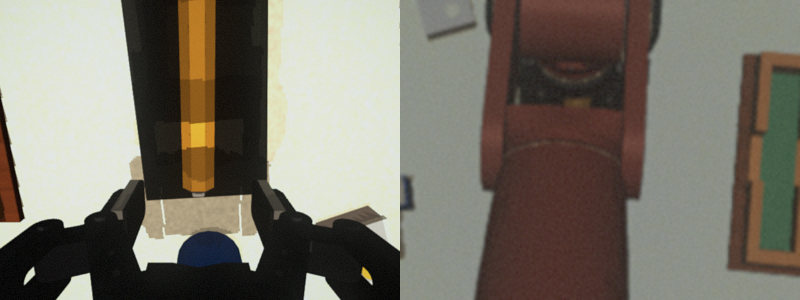

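The long weight lies straight on the mat, with its near end at about px (315,307). I'll move over its middle and check the far end.

```bash
python3 -m jog '[[0,0,0,0.5,0,0,0.4],[0,0,0,0.5,0,0,0.4],[0,0,0,0.5,0,0,0.4],[0,0,0,0,0,0,0.4],[0,0,0,0,0,0,0.4]]' 70|grep -E 'pos|contact|open'
python3 - <<'E'
from h import *
d=snap('wrist','w5.png'); bar(d,.031); plan(.568,.0443,.006,-.086)
E
```

```text
tool_pos: [0.5672, 0.0449, 0.0974]
contact_force: [0.3, -0.8, 0.7]
opening: 0.0596
bar px [[315.0, 90.0], [315.0, 390.0]] ctr [0.5689 0.0437 0.031 ] len 0.1604 wid px 58 yaw -0.086
bar px [[-11.0, 233.0], [20.0, 387.0]] ctr [ 0.5883 -0.1239  0.031 ] len 0.0896 wid px 24 yaw -0.093
turn [0.   0.01 0.  ] shift [-0.02 -0.01  3.05] pos [0.5674 0.0448 0.0975] t 11.72 open 0.0597 grip 0.0 F [ 0.6 -0.2 -0.7] q6 -1.54
```

```bash
python3 -m jog '[[0,0,0,-0.04,-0.02,0.7,0.4],[0,0,0,0,0,0.8,0.4],[0,0,0,0,0,0.7,0.4],[0,0,0,0,0,0.5,0.4],[0,0,0,0,0,0.3,0.4]]' 70|grep -E 'pos|contact|open'
python3 -m jog '[[0,0,0,0,0,0,0.4],[0,0,0,0,0,0,-0.2],[0,0,0,0,0,0,-0.6],[0,0,0,0,0,0,-1],[0,0,0,0,0,0,-1]]' 70
python3 -m jog '[[0,0,0,0,0,-0.2,-1],[0,0,0,0,0,-0.5,-1],[0,0,0,0,0,-0.8,-1],[0,0,0,0,0,-0.8,-1],[0,0,0,0,0,-0.8,-1]]' 70
python3 - <<'E'
from h import *
d=snap('wrist','w6.png'); bar(d,.11); plan(.5525,-.1783,.0188,-.086)
E
```

```text
tool_pos: [0.5682, 0.0441, 0.0064]
contact_force: [0.4, -0.7, 0.3]
opening: 0.0598
t: 12.98
tool_pos: [0.5692, 0.0442, 0.0085]
tool_rot: [0.135, 3.137, 0.0]
contact_force: [-0.5, 1.0, 5.0]
opening: 0.0265
grip_force: 71.2
t: 13.6
tool_pos: [0.5678, 0.0442, 0.1013]
tool_rot: [-0.135, -3.138, 0.0]
contact_force: [1.8, -0.3, -2.7]
opening: 0.0261
grip_force: 70.3
bar px [[315.0, 62.0], [315.0, 427.0]] ctr [0.5493 0.045  0.11  ] len 0.1265 wid px 100 yaw -0.086
bar px [[-10.0, 208.0], [29.0, 410.0]] ctr [ 0.5584 -0.0605  0.11  ] len 0.0753 wid px 24 yaw -0.096
turn [0.   0.07 0.  ] shift [-0.05 -7.44  2.88] pos [0.5703 0.0441 0.1053] t 13.65 open 0.0261 grip 70.4 F [ 2.2  0.  -0.2] q6 -1.54
```

```bash
python3 -m jog '[[0,0,0,0,-0.4,0,-1],[0,0,0,0,-0.75,0,-1],[0,0,0,0,-0.75,0,-1],[0,0,0,0,-0.75,0,-1],[0,0,0,0,-0.75,0,-1]]' 70 >/dev/null
python3 -m jog '[[0,0,0,0,-0.75,0,-1],[0,0,0,0,-0.75,0,-1],[0,0,0,0,-0.75,0,-1],[0,0,0,0,-0.75,0,-1],[0,0,0,0,-0.7,0,-1]]' 70 >/dev/null
python3 -m jog '[[0,0,0,0,-0.35,0,-1],[0,0,0,0,0,0,-1],[0,0,0,0,0,0,-1]]' 70
python3 - <<'E'
from h import *
d=snap('wrist','w7.png'); plan(.5525,-.1783,.0188,-.086)
E
```

```text
t: 15.28
tool_pos: [0.549, -0.178, 0.1]
tool_rot: [-0.134, -3.138, -0.001]
contact_force: [-0.5, 0.4, -1.7]
opening: 0.0266
grip_force: 70.3
turn [ 0.   -0.    0.01] shift [-0.12 -0.    2.71] pos [ 0.549  -0.1779  0.1001] t 15.32 open 0.0266 grip 70.3 F [ 0.1  0.1 -2.3] q6 -1.93
```

View pics/w7.png

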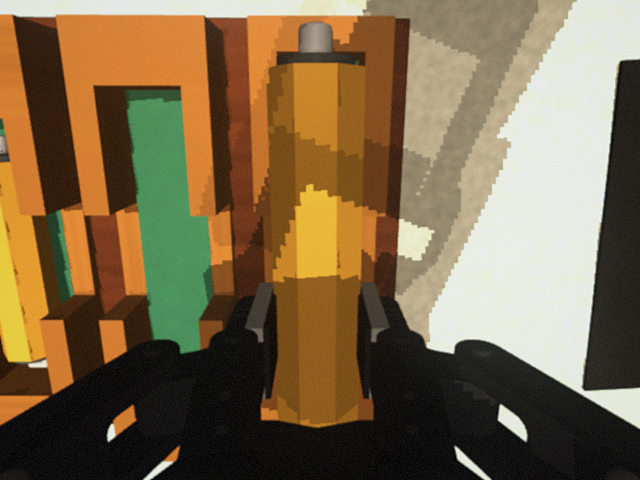

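Wrist view: row A's block end edge runs from (248,17) to (397,17) and row B's from (57,17) to (207,17), with row B's pocket edge from (95,87) to (182,87).

```bash
python3 - <<'E'
from h import *
W=load('w7.png'); u=np.array([np.cos(-.086),np.sin(-.086)]); np.set_printoptions(precision=4,suppress=True)
f=lambda a,b:(onz(W,a,.046)+onz(W,b,.046))[:2]/2
print('A ctr',f((248,17),(397,17))+.113*u,'wid',np.linalg.norm(onz(W,(248,17),.046)-onz(W,(397,17),.046)))
print('B ctr',f((57,17),(207,17))+.113*u,f((95,87),(182,87))+.085*u)
for p in((248,17),(397,17),(57,17),(207,17)): print(onz(W,p,.046))
print(np.mean([onz(W,p,.11)[:2] for p in((269,66),(365,66))],0)+.08*u, proj(W,[.549,-.178,.1]))
E
```

```text
A ctr [ 0.5553 -0.1763] wid 0.0625662003931227
B ctr [ 0.5486 -0.256 ] [ 0.5484 -0.2562]
[ 0.4401 -0.1978  0.046 ]
[ 0.4454 -0.1354  0.046 ]
[ 0.4333 -0.2776  0.046 ]
[ 0.4387 -0.2149  0.046 ]
[ 0.5484 -0.1781] [317.1538 305.9961]
```

```bash
python3 -m jog '[[0,0,0,-0.17,0.04,0,-1],[0,0,0,0,0,0.4,-1],[0,0,0,0,0,0.6,-1],[0,0,0,0,0,0.4,-1],[0,0,0,0,0,0,-1]]' 70|grep -E 'pos|contact'
python3 -m jog '[[0,0,0,0,0,0.3,-1],[0,0,0,0,0,0.3,-1],[0,0,0,0,0,0.3,-1],[0,0,0,0,0,0,-1],[0,0,0,0,0,0,-1]]' 70|grep -E 'pos|contact'
python3 -m jog '[[0,0,0,0,0,0.1,-1],[0,0,0,0,0,0.1,-1],[0,0,0,0,0,0,-1],[0,0,0,0,0,0,-1]]' 70|grep -E 'pos|contact'
```

```text
tool_pos: [0.5526, -0.1771, 0.0557]
contact_force: [0.2, 0.1, -2.3]
tool_pos: [0.5544, -0.1778, 0.0314]
contact_force: [0.2, 0.1, -2.6]
tool_pos: [0.5542, -0.1777, 0.0252]
contact_force: [0.3, 0.1, -2.9]
```

No contact going down, so the weight is inside the pocket. I'll lower the last few millimetres.

```bash
python3 -m jog '[[0,0,0,0,0,0.06,-1],[0,0,0,0,0,0.06,-1],[0,0,0,0,0,0,-1]]' 70|grep -E 'pos|contact'
python3 -m jog '[[0,0,0,0,0,0.05,-1],[0,0,0,0,0,0,-1],[0,0,0,0,0,0,-1]]' 70|grep -E 'pos|contact'
python3 -m jog '[[0,0,0,0,0,0.04,-1],[0,0,0,0,0,0,-1],[0,0,0,0,0,0,-1]]' 70|grep -E 'pos|contact'
```

```text
tool_pos: [0.554, -0.1777, 0.0213]
contact_force: [0.6, -0.0, -1.6]
tool_pos: [0.5542, -0.1778, 0.0201]
contact_force: [-0.0, 0.3, -2.0]
tool_pos: [0.5544, -0.1778, 0.0195]
contact_force: [-1.7, 1.8, 3.3]
```

```bash
python3 -m jog '[[0,0,0,0,0,0,-0.2],[0,0,0,0,0,0,0.13],[0,0,0,0,0,0,0.13],[0,0,0,0,0,-0.2,0.13],[0,0,0,0,0,-0.5,0.13]]' 70|grep -E 'pos|contact|open'
python3 -m jog '[[0,0,0,0,0,-0.8,0.13],[0,0,0,0,0,-0.8,0.13],[0,0,0,0,0,-0.6,0.13],[0,0,0,0,0,0,0.13],[0,0,0,0,0,0,0.13]]' 70|grep -E 'pos|contact|open'
python3 - <<'E'
from h import *
d=snap('wrist','w8.png'); bar(d,.042); plan(.552,.2568,.1,.115)
E
```

```text
tool_pos: [0.5536, -0.1775, 0.0399]
contact_force: [0.2, -0.2, -0.4]
opening: 0.0481
tool_pos: [0.5537, -0.1775, 0.1052]
contact_force: [1.0, -0.2, -0.8]
opening: 0.0481
bar px [[202.0, 6.0], [200.0, 425.0]] ctr [ 0.5435 -0.2351  0.042 ] len 0.2163 wid px 404 yaw -0.16
bar px [[87.0, 420.0], [62.0, 445.0]] ctr [ 0.6487 -0.3245  0.042 ] len 0.0237 wid px 13 yaw -0.867
bar px [[158.0, 440.0], [138.0, 440.0]] ctr [ 0.6571 -0.2835  0.042 ] len 0.0115 wid px 13 yaw 1.485
turn [ 0.01 -0.02 -2.3 ] shift [-1.61 14.38  0.16] pos [ 0.5535 -0.1774  0.1047] t 19.5 open 0.0482 grip 0.0 F [-0.5  0.6 -0.4] q6 -1.92
```

```bash
python3 -m jog '[[0,0,-0.57,0,0,0,0.13],[0,0,-0.58,0,0,0,0.13],[0,0,-0.58,0,0,0,0.13],[0,0,-0.57,0,0,0,0.13]]' 70 >/dev/null
python3 -m jog '[[0,0,0,0,0.5,0,0.13],[0,0,0,-0.1,0.9,0,0.13],[0,0,0,-0.1,0.9,0,0.13],[0,0,0,-0.1,0.9,0,0.13],[0,0,0,-0.1,0.9,0,0.13]]' 70 >/dev/null
python3 -m jog '[[0,0,0,-0.1,0.9,0,0.13],[0,0,0,-0.1,0.9,0,0.13],[0,0,0,-0.1,0.9,0,0.13],[0,0,0,-0.1,0.9,0,0.13],[0,0,0,-0.1,0.9,0,0.13]]' 70 >/dev/null
python3 -m jog '[[0,0,0,-0.1,0.9,0,0.13],[0,0,0,-0.1,0.9,0,0.13],[0,0,0,-0.1,0.9,0,0.13],[0,0,0,-0.1,0.9,0,0.13],[0,0,0,-0.2,0.9,0,0.13]]' 70 >/dev/null
python3 -m jog '[[0,0,0,-0.11,0.9,0,0.13],[0,0,0,0,0.38,0,0.13],[0,0,0,0,0,0,0.13],[0,0,0,0,0,0,0.13]]' 70 >/dev/null
python3 - <<'E'
from h import *
plan(.552,.2568,.0175,.115); d=snap('wrist','w9.png'); bar(d,.037); d=snap('top','top9.png')
E
```

```text
turn [-0.01 -0.01 -0.01] shift [0.01 0.04 2.94] pos [0.5525 0.2557 0.1056] t 22.38 open 0.0483 grip 0.0 F [-0.1  0.6 -0.2] q6 -1.37
bar px [[309.0, 20.0], [309.0, 300.0]] ctr [0.5129 0.2475 0.037 ] len 0.1368 wid px 61 yaw 0.11
```

```bash
python3 -m jog '[[0,0,0,0,-0.1,0.4,0.3],[0,0,0,0,0,0.6,0.3],[0,0,0,0,0,0.3,0.3],[0,0,0,0,0,0,0.3],[0,0,0,0,0,0,0.3]]' 70|grep -E 'pos|contact'
python3 - <<'E'
from h import *
plan(.552,.253,.0175,.113); d=snap('wrist','w10.png'); bar(d,.037)
b=cv2.imread('pics/top9.png')[165:305,385:525]; a=cv2.imread('pics/w10.png')
cv2.imwrite('pics/c10.png',np.hstack([cv2.resize(a,(400,400)),np.clip(cv2.resize(b,(400,400),interpolation=cv2.INTER_CUBIC)*1.5,0,255).astype(np.uint8)]))
E
```

```text
tool_pos: [0.5533, 0.2535, 0.0671]
contact_force: [0.4, -0.7, 0.1]
turn [0.   0.   0.02] shift [ 0.05 -0.01  1.65] pos [0.5533 0.2535 0.0671] t 23.1 open 0.0554 grip 0.0 F [ 0.4 -0.7  0.1] q6 -1.38
bar px [[314.0, 0.0], [314.0, 336.0]] ctr [0.5142 0.248  0.037 ] len 0.136 wid px 75 yaw 0.114
```

View pics/c10.png

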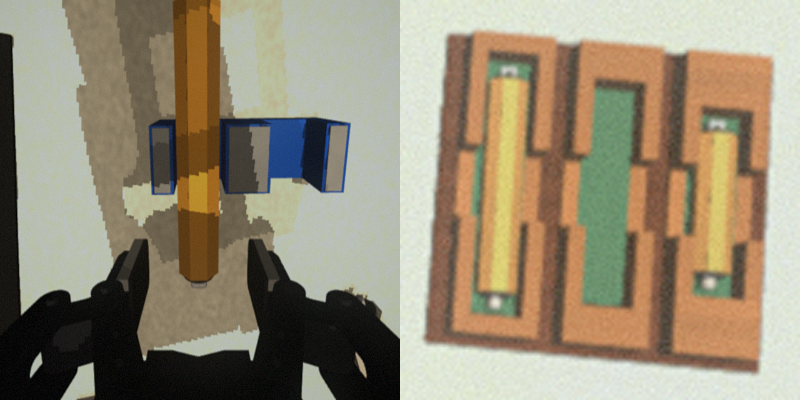

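The top view shows the long weight centred in its row. In the wrist view the mid weight is centred between the fingers. I'll descend, grip and lift.

```bash
python3 -m jog '[[0,0,0,0.1,0,0.6,0.3],[0,0,0,0,0,0.6,0.3],[0,0,0,0,0,0.45,0.3],[0,0,0,0,0,0,0.3]]'|grep -E 'pos|contact' ; python3 -m jog '[[0,0,0,0,0,0,-0.2],[0,0,0,0,0,0,-0.6],[0,0,0,0,0,0,-1],[0,0,0,0,0,0,-1],[0,0,0,0,0,0,-1]]' 70|grep -E 'pos|contact|open|grip'
python3 -m jog '[[0,0,0,0,0,-0.2,-1],[0,0,0,0,0,-0.3,-1],[0,0,0,0,0,-0.5,-1],[0,0,0,0,0,-0.5,-1],[0,0,0,0,0,-0.5,-1]]' 70|grep -E 'pos|contact|open|grip'; python3 -m jog '[[0,0,0,0,0,-0.6,-1],[0,0,0,0,0,-0.4,-1],[0,0,0,0,0,0,-1],[0,0,0,0,0,0,-1]]' 70|grep -E 'pos|contact|open|grip'
python3 -c "
from h import *
plan(.605,.042,.0085,-.086)"
```

```text
tool_pos: [0.5485, 0.2525, 0.015]
contact_force: [0.0, -0.8, 0.0]
tool_pos: [0.5508, 0.2532, 0.0183]
contact_force: [0.1, 0.1, 4.1]
opening: 0.0265
grip_force: 69.4
tool_pos: [0.5504, 0.2531, 0.079]
contact_force: [0.1, 0.9, -2.1]
opening: 0.0267
grip_force: 68.9
tool_pos: [0.5496, 0.2529, 0.1068]
contact_force: [-0.8, -0.0, -2.5]
opening: 0.0266
grip_force: 69.0
turn [-0.   -0.01  2.3 ] shift [-2.44 -6.84  3.28] pos [0.5496 0.2529 0.1068] t 25.4 open 0.0266 grip 69.0 F [-0.8 -0.  -2.5] q6 -1.38
```

```bash
python3 -m jog '[[0,0,0.57,0,0,0,-1],[0,0,0.58,0,0,0,-1],[0,0,0.58,0,0,0,-1],[0,0,0.57,0,0,0,-1]]' 70 >/dev/null; python3 -m jog '[[0,0,0,-0.15,-0.4,0,-1],[0,0,0,-0.25,-0.75,0,-1],[0,0,0,-0.25,-0.75,0,-1],[0,0,0,-0.25,-0.75,0,-1],[0,0,0,-0.25,-0.75,0,-1]]' 70 >/dev/null
python3 -m jog '[[0,0,0,-0.3,-0.75,0,-1],[0,0,0,-0.3,-0.75,0,-1],[0,0,0,-0.3,-0.75,0,-1],[0,0,0,-0.3,-0.75,0,-1],[0,0,0,-0.1,-0.44,0,-1]]' 70 >/dev/null
python3 -m jog '[[0,0,0,0,0,0.5,-1],[0,0,0,0,0,0.7,-1],[0,0,0,0,0,0.8,-1],[0,0,0,0,0,0.6,-1],[0,0,0,0,0,0.3,-1]]' 70 >/dev/null; python3 -m jog '[[0,0,0,0,0,0.15,-1],[0,0,0,0,0,0.0,-1],[0,0,0,0,0,0.0,-1]]' 70|grep -E 'pos|contact'
```

```text
tool_pos: [0.6066, 0.0422, 0.0169]
contact_force: [0.6, -0.1, -2.0]
```

```bash
python3 -m jog '[[0,0,0,0,0,0.12,-1],[0,0,0,0,0,0.1,-1],[0,0,0,0,0,0,-1]]' 70|grep -E 'pos|contact'; python3 -m jog '[[0,0,0,0,0,0.05,-1],[0,0,0,0,0,0,-1]]' 70|grep -E 'pos|contact'; python3 -m jog '[[0,0,0,0,0,0.05,-1],[0,0,0,0,0,0,-1]]' 70|grep -E 'pos|contact'
```

```text
tool_pos: [0.6054, 0.0423, 0.0089]
contact_force: [0.4, 0.2, -2.3]
tool_pos: [0.6057, 0.0423, 0.0077]
contact_force: [0.2, -0.4, -2.5]
tool_pos: [0.6056, 0.0423, 0.0061]
contact_force: [0.6, 0.5, -2.6]
```

```bash
python3 -m jog '[[0,0,0,0,0,0.04,-1],[0,0,0,0,0,0,-1]]' 70|grep -E 'pos|contact'
```

```text
tool_pos: [0.6059, 0.0423, 0.0054]
contact_force: [-1.1, 0.1, -0.5]
```

Contact is starting. I'll release, rise, shift over the middle and measure.

```bash
python3 -m jog '[[0,0,0,0,0,0.02,-1],[0,0,0,0,0,0,-0.3],[0,0,0,0,0,0,0.1],[0,0,0,0,0,0,0.4]]' 70|grep -E 'pos|contact|open'; python3 -m jog '[[0,0,0,0,0,-0.3,0.4],[0,0,0,0,0,-0.7,0.4],[0,0,0,0.4,0,-1,0.4],[0,0,0,0.5,0,-1,0.4],[0,0,0,0.4,0,0,0.4]]' 70|grep -E 'pos|contact|open'
python3 -m jog '[[0,0,0,0,0,0,0.4],[0,0,0,0,0,0,0.4]]'>/dev/null
python3 - <<'E'
from h import *
d=snap('wrist','w11.png'); bar(d,.031); plan(.566,.045,.006,-.086)
E
```

```text
tool_pos: [0.6058, 0.0423, 0.0045]
contact_force: [0.5, -0.3, 0.1]
opening: 0.0599
tool_pos: [0.5693, 0.0456, 0.0994]
contact_force: [0.3, 0.9, -1.1]
opening: 0.0597
bar px [[316.0, 119.0], [316.0, 372.0]] ctr [0.5673 0.0448 0.031 ] len 0.1331 wid px 59 yaw -0.086
bar px [[-4.0, 269.0], [14.0, 391.0]] ctr [ 0.5957 -0.1227  0.031 ] len 0.0715 wid px 23 yaw -0.144
turn [-0.   -0.02  0.  ] shift [ 0.01 -0.02  2.91] pos [0.5664 0.0456 0.0933] t 30.7 open 0.0596 grip 0.0 F [-1.2 -0.2  0.2] q6 -1.54
```

```bash
python3 -m jog '[[0,0,0,-0.03,-0.02,0.7,0.4],[0,0,0,0,0,0.8,0.4],[0,0,0,0,0,0.7,0.4],[0,0,0,0,0,0.4,0.4],[0,0,0,0,0,0.25,0.4]]' 70|grep -E 'pos|contact|open'
python3 -m jog '[[0,0,0,0,0,0,0.4],[0,0,0,0,0,0,-0.2],[0,0,0,0,0,0,-0.6],[0,0,0,0,0,0,-1],[0,0,0,0,0,0,-1]]' 70
python3 -m jog '[[0,0,0,0,0,-0.2,-1],[0,0,0,0,0,-0.5,-1],[0,0,0,0,0,-0.8,-1],[0,0,0,0,0,-0.8,-1],[0,0,0,0,0,-0.8,-1]]' 70
python3 -m jog '[[0,0,0,0,0,0,-1]]' >/dev/null
python3 - <<'E'
from h import *
plan(.547,-.2572,.0188,-.086)
E
```

```text
tool_pos: [0.5675, 0.0449, 0.008]
contact_force: [-0.3, 0.6, 0.5]
opening: 0.0597
t: 31.95
tool_pos: [0.5687, 0.0449, 0.0103]
tool_rot: [0.135, 3.137, 0.0]
contact_force: [-1.9, -0.0, 4.8]
opening: 0.0262
grip_force: 71.3
t: 32.58
tool_pos: [0.5674, 0.045, 0.1032]
tool_rot: [-0.135, -3.139, 0.0]
contact_force: [0.8, 0.1, -2.9]
opening: 0.0264
grip_force: 70.4
turn [0.   0.06 0.  ] shift [ -0.12 -10.1    2.87] pos [0.5695 0.0449 0.1049] t 32.7 open 0.0259 grip 70.5 F [ 1.1  0.  -2.8] q6 -1.54
```

```bash
python3 -m jog '[[0,0,0,0,-0.4,0,-1],[0,0,0,0,-0.75,0,-1],[0,0,0,0,-0.75,0,-1],[0,0,0,0,-0.75,0,-1],[0,0,0,0,-0.75,0,-1]]' 70 >/dev/null
python3 -m jog '[[0,0,0,0,-0.75,0,-1],[0,0,0,0,-0.75,0,-1],[0,0,0,0,-0.75,0,-1],[0,0,0,0,-0.75,0,-1],[0,0,0,0,-0.75,0,-1]]' 70 >/dev/null
python3 -m jog '[[0,0,0,0,-0.75,0,-1],[0,0,0,0,-0.75,0,-1],[0,0,0,0,-0.75,0,-1],[0,0,0,0,-0.7,0,-1],[0,0,0,0,0,0,-1]]' 70 >/dev/null
python3 -m jog '[[0,0,0,0,0,0,-1],[0,0,0,0,0,0,-1]]' 70
python3 - <<'E'
from h import *
plan(.5473,-.2575,.0188,-.086)
E
```

```text
t: 34.83
tool_pos: [0.5418, -0.2563, 0.1019]
tool_rot: [-0.133, -3.139, -0.001]
contact_force: [0.2, -0.7, -2.9]
opening: 0.0258
grip_force: 70.4
turn [ 0.   -0.    0.01] shift [-0.19 -0.02  2.77] pos [ 0.5418 -0.2563  0.1019] t 34.83 open 0.0258 grip 70.4 F [ 0.2 -0.7 -2.9] q6 -2.05
```

```bash
python3 -m jog '[[0,0,0,-0.19,-0.02,0,-1],[0,0,0,0,0,0.4,-1],[0,0,0,0,0,0.6,-1],[0,0,0,0,0,0.4,-1],[0,0,0,0,0,0,-1]]' 70|grep -E 'pos|contact'
python3 -m jog '[[0,0,0,0,0,0.2,-1],[0,0,0,0,0,0.3,-1],[0,0,0,0,0,0.3,-1],[0,0,0,0,0,0,-1],[0,0,0,0,0,0,-1]]' 70|grep -E 'pos|contact'
```

```text
tool_pos: [0.5459, -0.2572, 0.0574]
contact_force: [0.0, -0.1, -2.2]
tool_pos: [0.5475, -0.2581, 0.0361]
contact_force: [0.4, -0.8, -2.0]
```

```bash
python3 -m jog '[[0,0,0,0,0,0.15,-1],[0,0,0,0,0,0.15,-1],[0,0,0,0,0,0.06,-1],[0,0,0,0,0,0,-1]]' 70|grep -E 'pos|contact'
python3 -m jog '[[0,0,0,0,0,0.06,-1],[0,0,0,0,0,0,-1],[0,0,0,0,0,0,-1]]' 70|grep -E 'pos|contact'
python3 -m jog '[[0,0,0,0,0,0.05,-1],[0,0,0,0,0,0,-1],[0,0,0,0,0,0,-1]]' 70|grep -E 'pos|contact'
```

```text
tool_pos: [0.5472, -0.2579, 0.0249]
contact_force: [-0.2, -0.3, -2.1]
tool_pos: [0.5474, -0.2581, 0.0235]
contact_force: [-0.3, -0.3, -2.2]
tool_pos: [0.5474, -0.258, 0.0219]
contact_force: [0.1, -0.3, -2.6]
```

```bash
python3 -m jog '[[0,0,0,0,0,0.04,-1],[0,0,0,0,0,0,-1],[0,0,0,0,0,0,-1]]' 70|grep -E 'pos|contact'
```

```text
tool_pos: [0.5476, -0.2582, 0.0213]
contact_force: [-1.9, 1.6, 2.3]
```

On the pocket floor. Now release, rise, and move clear so I can check from above.

```bash
python3 -m jog '[[0,0,0,0,0,0,-0.2],[0,0,0,0,0,0,0.13],[0,0,0,0,0,0,0.13],[0,0,0,0,0,-0.2,0.13],[0,0,0,0,0,-0.5,0.13]]' 70|grep -E 'pos|contact|open'
python3 -m jog '[[0,0,0,0,0,-0.8,0.13],[0,0,0,0,0,-0.8,0.13],[0,0,0,0,0,-0.8,0.13],[0,0,0,0,0.5,0,0.13],[0,0,0,0,0.9,0,0.13]]' >/dev/null
python3 -m jog '[[0,0,0,0,0.9,0,0.13],[0,0,0,0,0.9,0,0.13],[0,0,0,0,0.9,0,0.13],[0,0,0,0,0.9,0,0.13],[0,0,0,0,0.9,0,0.13]]' >/dev/null
python3 -m jog '[[0,0,0,0,0.9,0,0.13],[0,0,0,0,0.9,0,0.13],[0,0,0,0,0.9,0,0.13],[0,0,0,0,0,0,0.13],[0,0,0,0,0,0,0.13]]'|grep -E 'pos|contact|t:'
python3 - <<'E'
from h import *
T=snap('top','top12.png'); S=snap('side','s12.png')
b=cv2.imread('pics/top12.png')[165:305,385:525]; a=cv2.imread('pics/s12.png')[320:480,260:480]
cv2.imwrite('pics/c12.png',np.hstack([np.clip(cv2.resize(x,(400,400),interpolation=cv2.INTER_CUBIC).astype(float)*k,0,255).astype(np.uint8) for x,k in((a,1.2),(b,1.5))]))
E
```

```text
tool_pos: [0.5469, -0.2577, 0.0416]
contact_force: [0.0, 0.5, 0.3]
opening: 0.0481
t: 40.2
tool_pos: [0.5689, -0.0009, 0.1131]
tool_rot: [-0.134, -3.138, 0.0]
contact_force: [0.9, -0.9, -0.6]
```

View pics/c12.png

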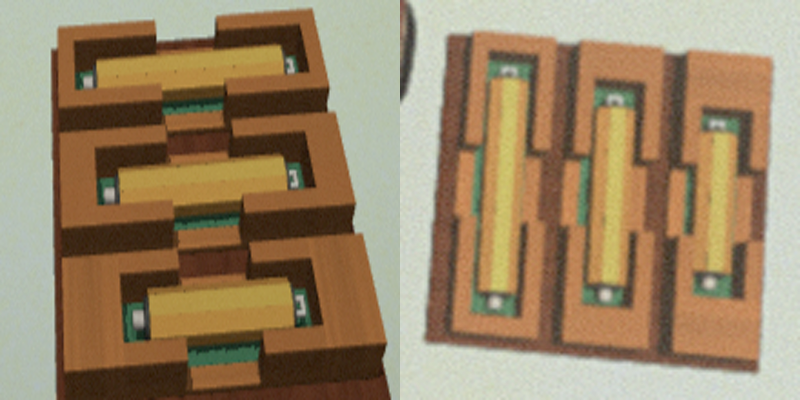

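Both views show all three weights lying flat in their pockets, with a gap at each end. The robot is clear of everything.

```bash
python3 -c "
from station import finish_job
print(finish_job())"
```

```text
the job is handed in; nothing more can be done
None
```

I handed the job in at about 40 s: the middle and long weights lie flat in their matching rows, the short weight was left in place, and the final camera views show all three in their pockets; no verdict came back.

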